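# Flip the direction rocker of a honing machine

## Robot

A 6-joint arm with a two-finger parallel gripper is mounted at the origin on the work surface. World frame = base frame: x ahead of the robot, y to its left, z up, the work surface at z = 0. Lengths are in m, angles in degrees, forces in N, time in s.
With the tool pointing down it reaches from about 0.375 to 0.9 m from the base axis. Payload 3.1 kg.
Tool frame: the origin (TCP) lies at the very end of the fingers, on their centre line; the grasp point (between the pads) lies 19 mm behind it (bot.tcp_to_grasp is the distance from the TCP to the grasp point, in m); z points along the fingers, y is the line along which they close (so a half turn about z gives the same grasp; the last joint's range is limited). The gripper opens to 87 mm and grips with 3 to 60 N. Pads are 19 mm wide; open, the fingers measure 117 mm over their backs; the gripper's body (75 mm by 190 mm) begins 51 mm behind the grasp point.
Start: joints at [-79.727, 30.224, 82.088, -0, 67.689, -10.227], TCP at [0.219, -0.585, 0.223] pointing down, gripper open.
Joint ranges: [-176.69, 176.69], [-43.24, 126.21], [12.49, 139.97], [-82, 262], [0, 151.66], [-163.58, 163.58]. Speed limits (degrees/s): [159.86, 159.86, 180, 180, 180, 180].

## Interface

Orientations are given as a 3x3 rotation matrix whose columns are the frame's x, y, z axes.
In Python, from rig import telemetry, capture, camera_info, job, bot gives the robot as it stands. The module is installed in compiled form; this text tells all that it offers.
- The arm moves only by the tool carry_out, never from a script. Its argument "deltas" is a list that holds one entry, the list of rows, each a list of 7 numbers: the shift along the tool's x, y, z scaled (see below), then the turn, a rotation vector about the tool's x, y, z scaled (see below), then the closure, from -1 (fully open) to 1 (shut). In form: [[[dx, dy, dz, ax, ay, az, claw], ...]]. A call has exactly 10 rows; each row is the pose to reach, as a shift and turn from the pose commanded when the call began, along the tool's axes at that moment, turning the shorter way round; what a row does not reach only later rows make up. The controller multiplies each number of a shift by 15 cm and each number of a turn by 360 degrees. A row lasts 1/12 s, in which the tool goes at most 41.7 mm and 7.16 degrees, less where a joint would pass 70% of its speed; a pose out of reach is approached as far as the arm can. A call with a number of a shift or a turn outside -1 to 1 is refused whole. A call with a gripper value outside its range is refused whole. The fingers move at their own pace and stop on an object; the grip force is fixed at half the most. Time passes only in rows, so rows that repeat a pose let the fingers close, or fill a call up. It gives the time, the measured TCP pose, the force, the opening and the grip force at its end, in the units of the state.
- telemetry.read_state(): the state, without advancing time (a new reading comes with each control period).
- capture(name): name is "scene" or "top" or "wrist"; returns the picture (400x640x3 uint8, red, green, blue); there is no depth.
- camera_info(name): a dict with "mtx" (3x3 intrinsics, pixels), "cam_to_world" (4x4, takes a point from camera to world coordinates); the wrist camera has in their place "T_tool_cam" (4x4, takes a point from camera to tool coordinates, whose origin is the TCP and whose axes are the flange's). Camera axes: x right, y down, z forward; pixel columns grow to the right and rows downward; lengths in m; the calibration is good to about 2 mm. The wrist camera is an equidistant fisheye: a pixel r from the principal point sees the ray r / f radians off the axis. A picture is of the moment at which its call begins: read the wrist's pose just before it. camera_info takes no time and is no camera call.
- job.hand_in(): hands the job in; it is judged then, once.
The state is a dict: "time_s": time; "joint_positions": joint angles; "qvel": joint speeds; "tau": joint torques, N m; "position": TCP position; "tcp_rot": TCP orientation; "force": force on the tool from outside, world axes, zero at the start; "moment": the same for the moment, N m; "opening": opening from 0.0 (shut) to 1.0 (fully open); "grasp_force": force on a finger pad.
Only numpy, scipy, OpenCV 4.12 (cv2) and the standard library are available. Lean on these libraries where they do the work, as an engineer would, in place of code of your own. Each camera call takes 0.05 s, during which the arm holds its last target. There are 200 camera calls.

## Task

A gouge is about to be honed on the leather wheel, which has to run away from the edge. Before the machine is started, reverse it: press down the raised, dotted half of the white direction rocker lightly with a fingertip until the rocker snaps over and stays, then take the hand clear. The machine must stay off, so leave the red power rocker alone, and do not touch the wheel, turn the speed dial or disturb the tools, bottle, honing bar and carving around it.

Things in the scene. Friction and masses are not known exactly. Their poses are not given: they have to be found in the camera images.
- machine: Green flat-wheel honing machine fixed to the bench, 260 mm deep (x) by 380 mm wide (y), housing top 97 mm high. Origin: centre of its underside, on the bench; x points from its front to its back, y to its left (wheel side), z up. A control panel, 170 x 150 mm, stands on its right part; at its left end (y = 178 mm) is a steel rest bar 156 mm high
- panel (a point): Centre of the control panel's face, on the machine at (-40, -105, 121) mm. The panel slopes up towards the machine's back by 12 degrees (its normal leans 12 degrees from vertical towards the machine's -x). It carries the white direction rocker front left, the red power rocker front right and, behind them in the middle, a black speed dial, 38 mm across and 23 mm high
- direction_far_half (a point): Place to press: on the face of the dotted far half (towards the machine's back) of the white direction rocker, 11 mm behind its pivot; moves with it. Rocker face 30 mm long (front to back), 22 mm wide; its black bezel stands 4 mm above the panel. At the start the far end is raised 11 mm above the panel; pressed over, this half lies 5 mm above it and this point is 4.5 mm lower
- direction (a joint): Tilt of the white direction rocker, rad: 0 at the start (near half down, dotted half raised), 0.42 when the dotted half is fully down. A sprung over-centre switch: it gives under 2 to 4 N pressed square to the panel (up to 7 N at a slant), snaps over past 0.21 (pressed 2.5 mm) and stays; pressed less, it springs back. Its end stop and the machine do not give
- power (a joint): Tilt of the red power rocker, same kind and size, 60 mm to the right of the white one: 0 = off (far half raised), 0.42 = on. Must stay off
- dial_mark (a point): End of the white pointer line on top of the speed dial, 15 mm off the dial's axis; the dial starts at any setting
- honing_wheel: Brown leather honing wheel, 190 mm across, with a black clamping knob in the middle; turns freely about its vertical axis. Origin: on its axis at its underside, 105 mm above the bench; leather top 124 mm, knob top 140 mm above the bench
- compound_bar: Loose green bar of honing compound, 32 x 110 x 30 mm, lying on the machine's housing behind the control panel. Origin: centre of its underside; y along its length
- gouge: Loose gouge with a flat-sided dark wooden handle (130 x 27 x 22 mm) and steel blade, 227 mm long in all, lying on the bench along the machine's right side. Origin: on the underside, 45 mm from the handle's middle towards the blade; x points to the blade's end
- oil_bottle: Loose amber oil bottle, 56 mm across, 120 mm high. Origin: centre of its underside. Stands right of the machine or in front of it (changes places with the carving)
- figure: Loose carved pale wooden figure, about 68 mm across, 108 mm high. Origin: centre of its underside. Stands in front of the machine or right of it (changes places with the bottle)

How it is judged:
By the outcome, as a careful person would: the job done as asked, in the order asked, and still so for the second after the job is handed in, with the robot touching nothing.
It also fails if it takes over 35 s, if anything falls off the work surface, if the arm or the gripper's body presses on something with over 40 N, if the wrist force passes 120 N, or if a joint passes its speed limit or range.

## Working session

There is one attempt and no reset: what is moved stays moved. The work goes in short steps, Python scripts to look and compute and a tool call to move; the robot and the scene stay as the last step left them, time stands still between calls to the robot, and variables do not carry over. Pictures are saved under pics/ and viewed, at most 10 in all, crops included, and the job is handed in when it is done.

Besides the shell and the picture viewer there is one more tool, called after "Emit:" as a command line: name --argument value ..., lists and objects as JSON in quotes. carry_out: Moves the arm, as the interface text tells. Its arguments: {"type":"object","properties":{"deltas":{"type":"array","items":{"type":"array","items":{"type":"array","items":{"type":"number"}}}}},"required":["deltas"]}

```bash
mkdir -p pics
python3 - <<'E'
from rig import telemetry, capture, camera_info
import cv2
for n in ["scene","top"]:
    im=capture(n); cv2.imwrite(f"pics/{n}0.png",im[:,:,::-1])
    print(n,camera_info(n))
s=telemetry.read_state();print(s)
print(camera_info("wrist"))
E
```

```text
scene {'mtx': array([[399.07580222,   0.        , 319.87820291],
       [  0.        , 399.07580222, 196.63154059],
       [  0.        ,   0.        ,   1.        ]]), 'cam_to_world': array([[-0.73605352,  0.50196413, -0.45415551,  0.95453123],
       [ 0.67691649,  0.54278686, -0.49715841,  0.31084368],
       [-0.00304605, -0.67336055, -0.73930798,  0.66457463],
       [ 0.        ,  0.        ,  0.        ,  1.        ]])}
top {'mtx': array([[417.10515039,   0.        , 319.66874157],
       [  0.        , 417.10515039, 194.89559333],
       [  0.        ,   0.        ,   1.        ]]), 'cam_to_world': array([[ 0.02747127, -0.98830744,  0.14997912,  0.44915851],
       [-0.99943256, -0.03008058, -0.01515667, -0.03720751],
       [ 0.0194909 , -0.14947764, -0.98857298,  1.08982144],
       [ 0.        ,  0.        ,  0.        ,  1.        ]])}
{'time_s': 0.1, 'joint_positions': array([-7.97258699e+01,  3.02746836e+01,  8.21452717e+01, -2.20879838e-03,
        6.76907910e+01, -1.02268614e+01]), 'qvel': array([-0.04979383, -0.18608052, -0.11384483,  0.05308693, -0.01306542,
       
[... 377 characters left out ...]
9998131e-01]]), 'force': array([-0.0268996 ,  0.21435293,  0.9704264 ]), 'moment': array([ 0.03757188,  0.00486636, -0.04715355]), 'grasp_force': 0.0, 'opening': 1.0002531749013923}
{'mtx': array([[309.70691629,   0.        , 318.92494162],
       [  0.        , 309.70691629, 195.54382227],
       [  0.        ,   0.        ,   1.        ]]), 'T_tool_cam': array([[-7.31127585e-04, -9.61156179e-01, -2.76004105e-01,
         7.42507422e-02],
       [ 9.99998834e-01, -1.07269023e-03,  1.08656394e-03,
        -4.91255414e-04],
       [-1.34042455e-03, -2.76002989e-01,  9.61155842e-01,
        -1.62754154e-01],
       [ 0.00000000e+00,  0.00000000e+00,  0.00000000e+00,
         1.00000000e+00]])}
```

View pics/scene0.png

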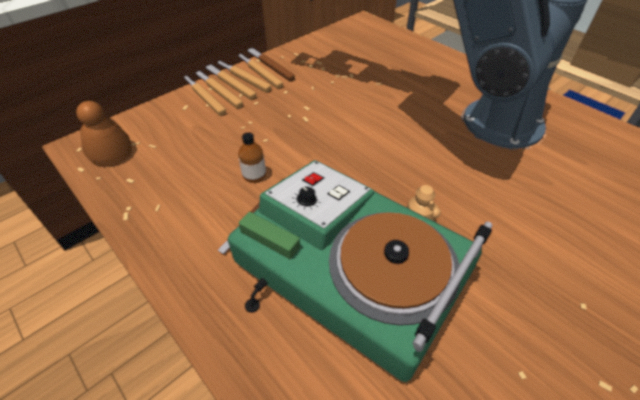

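View pics/top0.png

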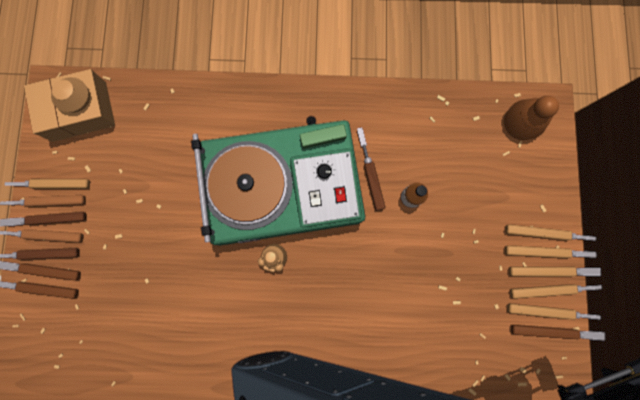

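The overview shows the machine in the middle: white rocker at top (315,198) / scene (338,192), and red at top (341,195) / scene (314,179). The dial is at top (324,171). I'll zoom in on both views.

Run:
```python
import cv2
a=cv2.imread("pics/scene0.png")[150:260,220:380]; b=cv2.imread("pics/top0.png")[120:260,190:370]
cv2.imwrite("pics/sc.png",cv2.resize(a,None,fx=5,fy=5,interpolation=cv2.INTER_CUBIC))
cv2.imwrite("pics/tc.png",cv2.resize(b,None,fx=4,fy=4,interpolation=cv2.INTER_CUBIC))
```

```text
(no output)
```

View pics/sc.png

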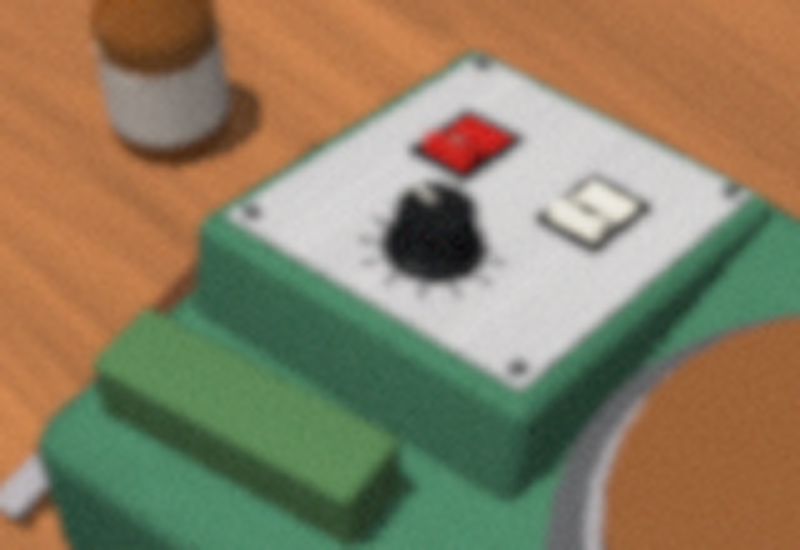

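View pics/tc.png

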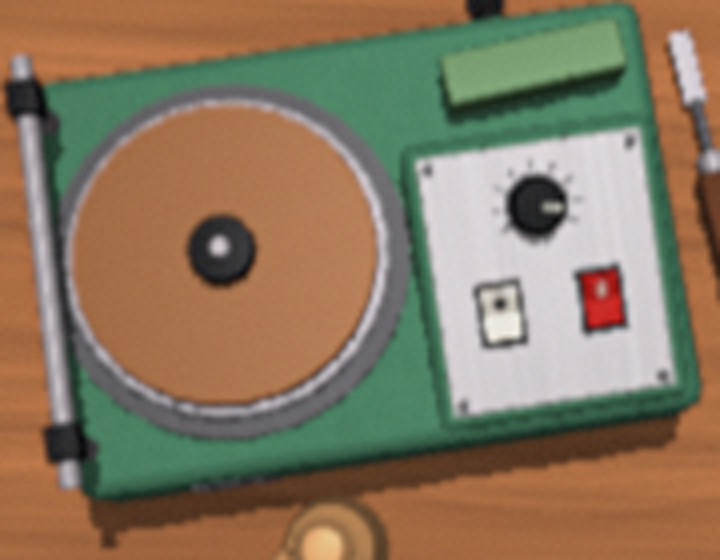

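Both crops show the four panel screws and the two rocker bezels clearly, and the dotted half of the white rocker is the far half. I'll fit the machine pose from these.

```bash
cat > fit.py <<'E'
import numpy as np
from rig import camera_info
from scipy.optimize import least_squares
t=np.radians(12)
EX=np.array([np.cos(t),0,np.sin(t)]);N=np.array([-np.sin(t),0,np.cos(t)]);EY=np.array([0,1,0.]);C=np.array([-.04,-.105,.121])
sc=np.array([[732,190],[483,63],[251,212],[517,368],[594,212],[467,144]])
tp=np.array([[462,407],[663,377],[629,142],[427,171],[501,314],[602,299]])
sc=(sc+.5)/5-.5+[220,150]; tp=(tp+.5)/4-.5+[190,120]
def proj(n,P):
    i=camera_info(n);T=i["cam_to_world"];q=(P-T[:3,3])@T[:3,:3];q=q@i["mtx"].T
    return q[:,:2]/q[:,2:]
def Rz(a): return np.array([[np.cos(a),-np.sin(a),0],[np.sin(a),np.cos(a),0],[0,0,1]])
def pan(u,v,h): return C+u*EX+v*EY+h*N
def pts(p):
    x,y,a,hx,hy,u=p[:6]
    M=np.array([pan(-hx,hy,0),pan(-hx,-hy,0),pan(hx,-hy,0),pan(hx,hy,0),pan(u,.03,.004),pan(u,-.03,.004)])
    return M@Rz(a).T+[x,y,0]
def fit(use):
    f=lambda p:np.concatenate([(proj(n,pts(p))-d).ravel() for n,d in use])
    return least_squares(f,[.5,0,0.1,.075,.065,-.03])
E
python3 - <<'E'
from fit import *
for use in ([("scene",sc),("top",tp)],[("scene",sc)],[("top",tp)]):
    r=fit(use);print(r.x.round(4),np.degrees(r.x[2]).round(2),r.fun.round(1))
E
```

```text
[ 0.6315  0.0435  0.1799  0.0703  0.0601 -0.0178] 10.31 [-0.3  0.9 -0.   0.8  0.   0.5 -0.   0.7 -0.4 -0.3 -0.5 -0.4  0.2  0.7
  0.1  0.6  0.3  0.4  0.1  0.5 -0.1  0.2 -0.2  0.2]
[ 0.6302  0.043   0.1805  0.0708  0.0602 -0.0169] 10.34 [ 0.1  0.4  0.3  0.3  0.2  0.2  0.2  0.3 -0.4 -0.5 -0.4 -0.6]
[ 0.6328  0.0437  0.1802  0.0702  0.0601 -0.0188] 10.33 [ 0.1  0.  -0.  -0.1  0.2 -0.1  0.1  0.  -0.1  0.  -0.2  0. ]
```

```bash
cat > go.py <<'E'
from fit import *
from rig import telemetry
from scipy.spatial.transform import Rotation as R
P=fit([("scene",sc),("top",tp)]).x
def W(u,v,h): return Rz(P[2])@pan(u,v,h)+[P[0],P[1],0]
Rt=np.column_stack([Rz(P[2])@EX,-(Rz(P[2])@EY),-(Rz(P[2])@N)])
def plan(h,du=.011):
    s=telemetry.read_state();A=s["tcp_rot"]; g=W(P[5]+du,.03,h)
    print("t",s["time_s"],"goal",g.round(4),"pos",s["position"].round(4),"F",s["force"].round(2),"open",round(s["opening"],3))
    print("shift/0.15",(A.T@(g-s["position"])/.15).round(4),"rot/360",(R.from_matrix(A.T@Rt).as_rotvec(degrees=True)/360).round(4))
    q=(s["position"]-W(P[5],.03,0))@Rt; print("now rel pivot mm: u,v,h",(q*[1,-1,-1]*1e3).round(2))
E
python3 -c "
from go import *
plan(.10)"
```

```text
t 0.1 goal [ 0.5786 -0.0424  0.2174] pos [ 0.2188 -0.5848  0.2217] F [-0.03  0.21  0.97] open 1.0
shift/0.15 [ 3.5132 -2.5468  0.0344] rot/360 [-0.0033  0.0332  0.0282]
now rel pivot mm: u,v,h [-429.31 -469.25  197.96]
```

Emit:
carry_out --deltas '[[[0.09, -0.07, 0, 0, 0.003, 0.003, 1], [0.19, -0.14, 0, 0, 0.006, 0.006, 1], [0.29, -0.21, 0, -0.001, 0.01, 0.008, 1], [0.38, -0.28, 0, -0.001, 0.013, 0.011, 1], [0.48, -0.35, 0, -0.002, 0.017, 0.014, 1], [0.57, -0.42, 0, -0.002, 0.02, 0.017, 1], [0.67, -0.49, 0, -0.002, 0.023, 0.02, 1], [0.77, -0.56, 0, -0.003, 0.027, 0.023, 1], [0.87, -0.63, 0, -0.003, 0.03, 0.025, 1], [0.96, -0.7, 0, -0.003, 0.033, 0.028, 1]]]'

```text
time_s: 0.93
position: [0.3175, -0.4353, 0.2223]
tcp_rot: [[0.962, 0.179, 0.204], [0.175, -0.984, 0.038], [0.207, -0.001, -0.978]]
force: [0.3, -0.6, 0.8]
opening: 0.328
grasp_force: 0.0
```

```bash
python3 -c "
from go import *
plan(.10)"
```

```text
t 0.9333 goal [ 0.5786 -0.0424  0.2174] pos [ 0.3175 -0.4353  0.2223] F [ 0.33 -0.6   0.81] open 0.328
shift/0.15 [ 2.1275 -2.2649  0.4859] rot/360 [-0.0001  0.0001  0.    ]
now rel pivot mm: u,v,h [-307.99 -339.87  172.78]
```

Emit:
carry_out --deltas '[[[0.09, -0.09, 0.02, 0, 0, 0, 1], [0.18, -0.19, 0.04, 0, 0, 0, 1], [0.27, -0.29, 0.06, 0, 0, 0, 1], [0.36, -0.39, 0.08, 0, 0, 0, 1], [0.45, -0.48, 0.1, 0, 0, 0, 1], [0.54, -0.58, 0.12, 0, 0, 0, 1], [0.63, -0.67, 0.14, 0, 0, 0, 1], [0.72, -0.77, 0.16, 0, 0, 0, 1], [0.81, -0.86, 0.18, 0, 0, 0, 1], [0.9, -0.96, 0.2, 0, 0, 0, 1]]]'

```text
time_s: 1.77
position: [0.4276, -0.269, 0.2209]
tcp_rot: [[0.962, 0.18, 0.203], [0.176, -0.984, 0.037], [0.206, 0.0, -0.978]]
force: [0.6, 0.5, 0.3]
opening: 0.004
grasp_force: 0.0
```

Emit:
carry_out --deltas '[[[0.09, -0.09, 0.02, 0, 0, 0, 1], [0.18, -0.19, 0.04, 0, 0, 0, 1], [0.27, -0.29, 0.06, 0, 0, 0, 1], [0.36, -0.39, 0.08, 0, 0, 0, 1], [0.45, -0.48, 0.1, 0, 0, 0, 1], [0.54, -0.58, 0.12, 0, 0, 0, 1], [0.63, -0.67, 0.14, 0, 0, 0, 1], [0.72, -0.77, 0.16, 0, 0, 0, 1], [0.81, -0.86, 0.18, 0, 0, 0, 1], [0.9, -0.96, 0.2, 0, 0, 0, 1]]]'

```text
time_s: 2.6
position: [0.5375, -0.1023, 0.2192]
tcp_rot: [[0.962, 0.18, 0.203], [0.176, -0.984, 0.037], [0.206, 0.0, -0.979]]
force: [-0.3, 0.3, 0.1]
opening: 0.004
grasp_force: 0.0
```

```bash
python3 -c "
from go import *
plan(.06)
from rig import capture
import cv2
cv2.imwrite('pics/w1.png',capture('wrist')[:,:,::-1])"
```

```text
t 2.6 goal [ 0.5868 -0.0409  0.1783] pos [ 0.5375 -0.1023  0.2192] F [-0.25  0.28  0.08] open 0.004
shift/0.15 [ 0.3323 -0.3435  0.349 ] rot/360 [-0.      0.0003  0.0002]
now rel pivot mm: u,v,h [-38.68 -51.6  112.44]
```

View pics/w1.png

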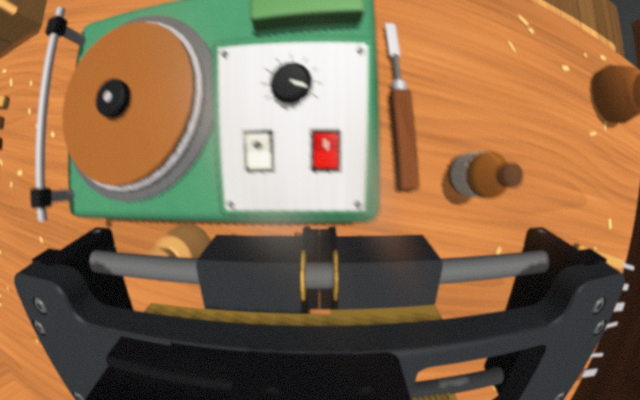

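The wrist view shows the white rocker at (258,151), red at (326,150) and the shut fingers at (320,265), with clear space all round. I'll refine the target with this view.

```bash
cat > wr.py <<'E'
from go import *
i=camera_info("wrist")
def wproj(X,pos,A):
    q=(X-pos)@A; T=i["T_tool_cam"]; q=(q-T[:3,3])@T[:3,:3]
    th=np.arctan2(np.hypot(q[:,0],q[:,1]),q[:,2]); d=q[:,:2]/np.hypot(q[:,0],q[:,1])[:,None]
    return d*th[:,None]*i["mtx"][0,0]+i["mtx"][:2,2]
E
python3 - <<'E'
from wr import *
s=telemetry.read_state();print(s["qvel"].round(2),s["position"].round(4))
px=np.array([[229.5,205],[358,206],[361,51],[224,55],[258.5,150.5],[326,150.5]])
A=s["tcp_rot"];pos=s["position"]
print((wproj(pts(P),pos,A)-px).round(1))
f=lambda p:(wproj(pts(np.r_[p[:3],P[3:5],p[3]]),pos,A)-px).ravel()
r=least_squares(f,P[[0,1,2,5]]);print(r.x.round(4),r.fun.round(1),P.round(4))
E
```

```text
[-2.81 -0.74  1.28 -0.93  0.18 -6.2 ] [ 0.5388 -0.0997  0.2194]
[[6.7 1.4]
 [4.5 0.8]
 [4.9 2.7]
 [6.8 1.2]
 [5.4 1.3]
 [5.4 1. ]]
[ 0.632   0.0489  0.1803 -0.0182] [ 1.6 -0.2 -0.9 -0.8 -1.   0.9  1.4  0.2 -0.3  0.2 -0.5 -0.2] [ 0.6315  0.0435  0.1799  0.0703  0.0601 -0.0178]
```

Emit:
carry_out --deltas '[[[0.06, -0.06, 0.05, 0, 0, 0, 1], [0.12, -0.12, 0.1, 0, 0, 0, 1], [0.18, -0.18, 0.15, 0, 0, 0, 1], [0.24, -0.24, 0.2, 0, 0, 0, 1], [0.3, -0.3, 0.25, 0, 0, 0, 1], [0.32, -0.33, 0.3, 0, 0, 0, 1], [0.32, -0.33, 0.34, 0, 0, 0, 1], [0.32, -0.33, 0.34, 0, 0, 0, 1], [0.32, -0.33, 0.34, 0, 0, 0, 1], [0.32, -0.33, 0.34, 0, 0, 0, 1]]]'

```text
time_s: 3.48
position: [0.5845, -0.0451, 0.1795]
tcp_rot: [[0.963, 0.179, 0.203], [0.176, -0.984, 0.036], [0.206, 0.001, -0.978]]
force: [0.2, 0.2, 0.8]
opening: 0.005
grasp_force: 0.0
```

```bash
python3 -c "
from wr import *
plan(.03)
s=telemetry.read_state();print(s['qvel'].round(2));print(wproj(pts(P),s['position'],s['tcp_rot']).round(1))
from rig import capture
import cv2
cv2.imwrite('pics/w2.png',cv2.resize(capture('wrist')[:,:,::-1][0:300,150:550],None,fx=2,fy=2,interpolation=cv2.INTER_CUBIC))"
```

```text
t 3.4833 goal [ 0.5929 -0.0398  0.1489] pos [ 0.5845 -0.0451  0.1795] F [0.16 0.21 0.81] open 0.005
shift/0.15 [ 0.0181 -0.0247  0.2119] rot/360 [0.0001 0.0003 0.0001]
now rel pivot mm: u,v,h [ 8.33 -3.69 61.79]
[-0.15 -0.43 -0.15  0.05  0.05  0.09]
[[278.7 276.1]
 [418.4 273.7]
 [434.2 105.7]
 [271.9 102.1]
 [314.  219.8]
 [391.5 219.4]]
```

View pics/w2.png

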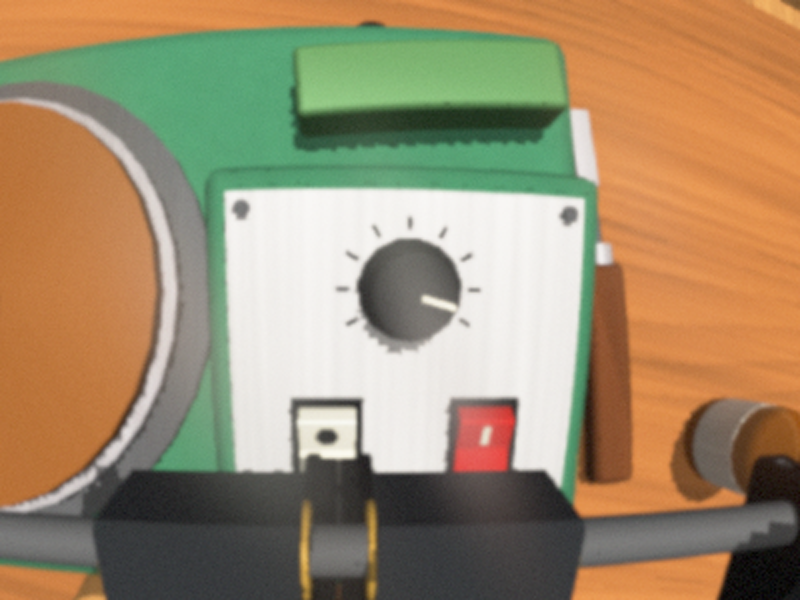

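The rear screws and the white bezel fall within 1–2 px (about 1 mm) of the prediction, so the model holds. The shut fingertips sit just in front of the dotted half. Next I'll descend to just above it.

Emit:
carry_out --deltas '[[[0.005, -0.01, 0.05, 0, 0, 0, 1], [0.01, -0.02, 0.1, 0, 0, 0, 1], [0.02, -0.025, 0.15, 0, 0, 0, 1], [0.02, -0.025, 0.2, 0, 0, 0, 1], [0.02, -0.025, 0.24, 0, 0, 0, 1], [0.02, -0.025, 0.27, 0, 0, 0, 1], [0.02, -0.025, 0.28, 0, 0, 0, 1], [0.02, -0.025, 0.28, 0, 0, 0, 1], [0.02, -0.025, 0.28, 0, 0, 0, 1], [0.02, -0.025, 0.28, 0, 0, 0, 1]]]'

```text
time_s: 4.37
position: [0.5957, -0.0388, 0.1392]
tcp_rot: [[0.962, 0.18, 0.204], [0.176, -0.984, 0.037], [0.207, 0.001, -0.978]]
force: [-0.1, 0.6, 0.3]
opening: 0.005
grasp_force: 0.0
```

```bash
python3 -c "
from go import *
plan(.01)"
```

```text
t 4.3667 goal [ 0.597  -0.039   0.1294] pos [ 0.5957 -0.0388  0.1392] F [-0.14  0.63  0.3 ] open 0.005
shift/0.15 [-0.0058  0.0032  0.0659] rot/360 [0.0001 0.0002 0.0002]
now rel pivot mm: u,v,h [11.89  0.48 19.89]
```

Emit:
carry_out --deltas '[[[0, 0, 0.01, 0, 0, 0, 1], [0, 0, 0.02, 0, 0, 0, 1], [0, 0, 0.03, 0, 0, 0, 1], [0, 0, 0.04, 0, 0, 0, 1], [0, 0, 0.05, 0, 0, 0, 1], [0, 0, 0.055, 0, 0, 0, 1], [0, 0, 0.055, 0, 0, 0, 1], [0, 0, 0.055, 0, 0, 0, 1], [0, 0, 0.055, 0, 0, 0, 1], [0, 0, 0.055, 0, 0, 0, 1]]]'

```text
time_s: 5.2
position: [0.5973, -0.0384, 0.1309]
tcp_rot: [[0.962, 0.18, 0.203], [0.176, -0.984, 0.037], [0.207, 0.001, -0.978]]
force: [0.1, -0.0, -0.3]
opening: 0.006
grasp_force: 0.0
```

Emit:
carry_out --deltas '[[[0, 0, 0.003, 0, 0, 0, 1], [0, 0, 0.006, 0, 0, 0, 1], [0, 0, 0.009, 0, 0, 0, 1], [0, 0, 0.01, 0, 0, 0, 1], [0, 0, 0.01, 0, 0, 0, 1], [0, 0, 0.01, 0, 0, 0, 1], [0, 0, 0.01, 0, 0, 0, 1], [0, 0, 0.01, 0, 0, 0, 1], [0, 0, 0.01, 0, 0, 0, 1], [0, 0, 0.01, 0, 0, 0, 1]]]'

```text
time_s: 6.03
position: [0.5977, -0.0384, 0.1295]
tcp_rot: [[0.962, 0.18, 0.204], [0.176, -0.984, 0.036], [0.207, 0.001, -0.978]]
force: [1.2, 0.1, 1.5]
opening: 0.003
grasp_force: 0.9
```

```bash
python3 -c "
from go import *
plan(.007)"
```

```text
t 6.0333 goal [ 0.5976 -0.0389  0.1264] pos [ 0.5977 -0.0384  0.1295] F [1.18 0.05 1.5 ] open 0.003
shift/0.15 [-0.0057  0.003   0.0199] rot/360 [0.0001 0.0002 0.0002]
now rel pivot mm: u,v,h [11.85  0.46  9.99]
```

Contact has probably begun, at about h = 10 mm. I'll press on in small steps.

Emit:
carry_out --deltas '[[[0, 0, 0.002, 0, 0, 0, 1], [0, 0, 0.004, 0, 0, 0, 1], [0, 0, 0.006, 0, 0, 0, 1], [0, 0, 0.008, 0, 0, 0, 1], [0, 0, 0.01, 0, 0, 0, 1], [0, 0, 0.01, 0, 0, 0, 1], [0, 0, 0.01, 0, 0, 0, 1], [0, 0, 0.01, 0, 0, 0, 1], [0, 0, 0.01, 0, 0, 0, 1], [0, 0, 0.01, 0, 0, 0, 1]]]'

```text
time_s: 6.87
position: [0.5977, -0.0382, 0.1279]
tcp_rot: [[0.962, 0.18, 0.203], [0.176, -0.984, 0.037], [0.206, 0.0, -0.979]]
force: [0.2, 0.1, 0.2]
opening: 0.003
grasp_force: 0.0
```

Emit:
carry_out --deltas '[[[0, 0, 0.002, 0, 0, 0, 1], [0, 0, 0.004, 0, 0, 0, 1], [0, 0, 0.006, 0, 0, 0, 1], [0, 0, 0.006, 0, 0, 0, 1], [0, 0, 0.006, 0, 0, 0, 1], [0, 0, 0.006, 0, 0, 0, 1], [0, 0, 0.006, 0, 0, 0, 1], [0, 0, 0.006, 0, 0, 0, 1], [0, 0, 0.006, 0, 0, 0, 1], [0, 0, 0.006, 0, 0, 0, 1]]]'

```text
time_s: 7.7
position: [0.598, -0.0382, 0.1271]
tcp_rot: [[0.962, 0.18, 0.203], [0.176, -0.984, 0.037], [0.206, 0.001, -0.978]]
force: [0.4, 0.1, 0.1]
opening: 0.004
grasp_force: 0.0
```

```bash
python3 -c "
from go import *
plan(.007)"
```

```text
t 7.7 goal [ 0.5976 -0.0389  0.1264] pos [ 0.598  -0.0382  0.1271] F [0.45 0.1  0.13] open 0.004
shift/0.15 [-0.0043  0.0039  0.0035] rot/360 [0.     0.0002 0.0002]
now rel pivot mm: u,v,h [11.64  0.59  7.52]
```

Emit:
carry_out --deltas '[[[0, 0, 0.002, 0, 0, 0, 1], [0, 0, 0.004, 0, 0, 0, 1], [0, 0, 0.006, 0, 0, 0, 1], [0, 0, 0.006, 0, 0, 0, 1], [0, 0, 0.006, 0, 0, 0, 1], [0, 0, 0.006, 0, 0, 0, 1], [0, 0, 0.006, 0, 0, 0, 1], [0, 0, 0.006, 0, 0, 0, 1], [0, 0, 0.006, 0, 0, 0, 1], [0, 0, 0.006, 0, 0, 0, 1]]]'

```text
time_s: 8.53
position: [0.5982, -0.0382, 0.1262]
tcp_rot: [[0.962, 0.18, 0.203], [0.176, -0.984, 0.037], [0.206, 0.0, -0.978]]
force: [0.4, -0.6, -0.7]
opening: 0.005
grasp_force: 0.0
```

```bash
python3 -c "
from go import *
plan(.006)
from rig import capture
import cv2
a=capture('scene')[:,:,::-1][150:260,240:400]
cv2.imwrite('pics/s2.png',cv2.resize(a,None,fx=5,fy=5,interpolation=cv2.INTER_CUBIC))"
```

```text
t 8.5333 goal [ 0.5978 -0.0389  0.1255] pos [ 0.5982 -0.0382  0.1262] F [ 0.36 -0.61 -0.71] open 0.005
shift/0.15 [-0.0043  0.004   0.0041] rot/360 [0.     0.0002 0.0002]
now rel pivot mm: u,v,h [11.64  0.6   6.62]
```

View pics/s2.png

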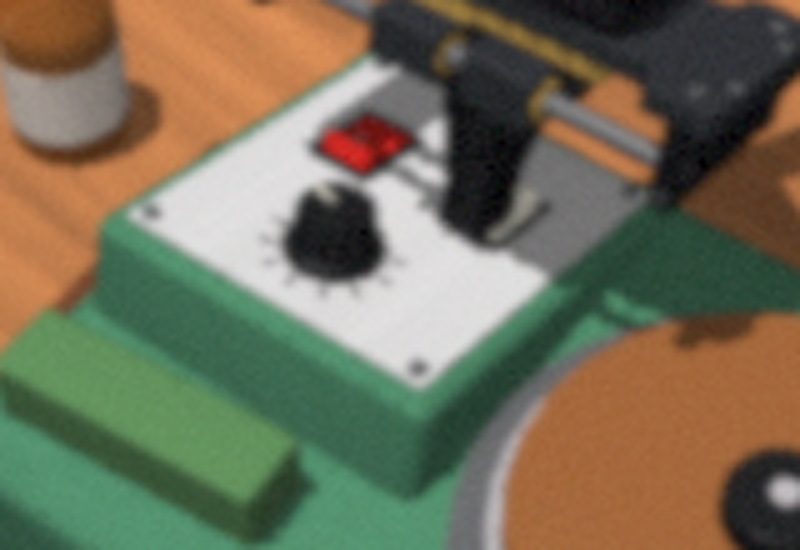

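The finger is on the dotted half, and the near half looks raised at (530,210), so it has probably snapped. I'll retract along the panel normal and check.

Emit:
carry_out --deltas '[[[0, 0, -0.02, 0, 0, 0, 1], [0, 0, -0.06, 0, 0, 0, 1], [0, 0, -0.12, 0, 0, 0, 1], [0, 0, -0.2, 0, 0, 0, 1], [0, 0, -0.28, 0, 0, 0, 1], [0, 0, -0.36, 0, 0, 0, 1], [0, 0, -0.44, 0, 0, 0, 1], [0, 0, -0.52, 0, 0, 0, 1], [0, 0, -0.6, 0, 0, 0, 1], [0, 0, -0.65, 0, 0, 0, 1]]]'

```text
time_s: 9.42
position: [0.5788, -0.042, 0.2243]
tcp_rot: [[0.962, 0.18, 0.206], [0.177, -0.984, 0.036], [0.209, 0.002, -0.978]]
force: [0.2, 0.3, 0.5]
opening: 0.004
grasp_force: 0.0
```

Emit:
carry_out --deltas '[[[-0.05, 0, -0.02, 0, 0, 0, 1], [-0.12, 0, -0.04, 0, 0, 0, 1], [-0.19, 0, -0.06, 0, 0, 0, 1], [-0.26, 0, -0.08, 0, 0, 0, 1], [-0.33, 0, -0.1, 0, 0, 0, 1], [-0.4, 0, -0.1, 0, 0, 0, 1], [-0.45, 0, -0.1, 0, 0, 0, 1], [-0.5, 0, -0.1, 0, 0, 0, 1], [-0.5, 0, -0.1, 0, 0, 0, 1], [-0.5, 0, -0.1, 0, 0, 0, 1]]]'

```text
time_s: 10.25
position: [0.503, -0.0558, 0.2206]
tcp_rot: [[0.963, 0.18, 0.203], [0.176, -0.984, 0.037], [0.206, 0.0, -0.978]]
force: [0.3, -0.3, -0.1]
opening: 0.003
grasp_force: 0.0
```

```bash
python3 -c "
from go import *
plan(.006)
from rig import capture
import cv2
a=capture('scene')[:,:,::-1][155:235,260:400]
b=capture('wrist')[:,:,::-1][40:240,200:400]
a=cv2.resize(a,(700,400),interpolation=cv2.INTER_CUBIC)[:,250:]
b=cv2.resize(b,(400,400),interpolation=cv2.INTER_CUBIC)
cv2.imwrite('pics/c3.png',cv2.hconcat([b,a[:,:400]]))"
```

```text
t 10.25 goal [ 0.5978 -0.0389  0.1255] pos [ 0.503  -0.0558  0.2206] F [ 0.3  -0.31 -0.14] open 0.003
shift/0.15 [0.4975 0.0027 0.7535] rot/360 [0.     0.0002 0.0001]
now rel pivot mm: u,v,h [-63.46   0.38 119.14]
```

View pics/c3.png

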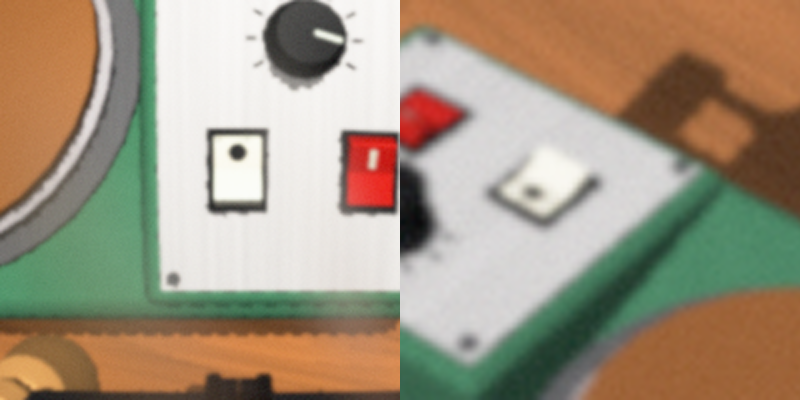

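The white rocker has switched over: its near half is raised at (555,165) and the dot is now visible from behind at (533,192). The red rocker is unchanged and the hand is clear.

```bash
python3 -c "
from rig import job
print(job.hand_in())"
```

```text
the job is handed in; nothing more can be done
None
```

I pressed the dotted half of the white direction rocker until it snapped over and took the hand clear; in the last pictures it had stayed over and the red power rocker was unmoved, and the job is handed in.

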